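Pin the routing carrier into the jig's fork

ROBOT

A 7-joint arm with a two-finger parallel gripper is mounted at the origin on the work surface. World frame = base frame: x ahead of the robot, y to its left, z up, the work surface at z = 0. Lengths are in m, angles in rad, forces in N, time in s.
With the tool pointing down it reaches from about 0.425 to 0.925 m from the base axis. Payload 6.8 kg.
Tool frame: the origin (TCP) lies on the centre line of the jaws, within the pads' length; the fingertips stand 25 mm ahead of it and the grasp point (between the pads) lies 6 mm ahead of it; z points along the fingers, y is the direction in which the jaws open and shut (so a half turn about z gives the same grasp; the last joint's range is limited). The gripper opens to 85 mm and grips with 20 to 120 N. Pads are 22 mm wide; open, the fingers measure 114 mm over their backs; the gripper's body (76 mm by 85 mm) begins 54 mm behind the grasp point. The pads swing forward as they close: fully open they stand 13 mm farther back than shut.
Start: joints at [-1.372, 0.477, 0.022, 1.555, -0.011, 1.109, -0.083], TCP at [0.204, 0.643, 0.256] pointing down, gripper open.
Joint ranges: [-2.96, 2.96], [-0.34, 2.1], [-1.41, 1.46], [0.24, 2.44], [-1.37, 4.51], [0.17, 1.92], [-2.96, 2.96]. Speed limits (rad/s): [2.39, 2.39, 3.14, 3.14, 3.14, 3.14, 3.14].

INTERFACE

Orientations are given as a unit quaternion [w, x, y, z].
In Python, from station import status, cams, order, models gives the robot as it stands.
- The arm moves only by the tool move_arm, never from a script. Its argument "steps" is one flat list of numbers, 7 for each row, row after row: the gripper's target within -1 to 1 (fully open at 1, half-way at 0, shut at -1), then the shift along the world's x, y, z in cm, then the turn, a rotation vector about the world's x, y, z in degrees. A call has 1 to 8 rows; each row shifts and turns the commanded pose from where the row before left it; what a row does not reach is not made up. A row lasts 1/10 s, in which the tool goes at most 50 mm and 8.59 degrees, less where a joint would pass 70% of its speed; a pose out of reach is approached as far as the arm can. A call with a gripper value outside its range is refused whole. The fingers move at their own pace and stop on an object; "newtons" is the grip in N (left out, the last holds). Time passes only in rows, so rows that do not move let the fingers close. It gives the time, the measured TCP pose, the force and the opening at its end, in the units of the state.
- status.get_obs(): the state, without advancing time (a new reading comes with each control period).
- cams.read_camera(name): name is "scene" or "top"; returns a dict with "pixels" (384x512x3 uint8, red, green, blue), "mtx" (3x3 intrinsics, pixels), "T" (4x4, takes a point from camera to world coordinates). Camera axes: x right, y down, z forward; pixel columns grow to the right and rows downward; lengths in m; the calibration is good to about 2 mm. A picture is of the moment at which its call begins. There is no depth.
- order.hand_in(): hands the job in, once; it reports no verdict.
Trained networks look in the newest picture that a camera, given by its name, has taken for a name from the list of things; names that differ only in an ending like _2 or _b are one class to them, and where a whole thing is asked for, a point or a joint stands for the part that bears it (a point fixed in the world has none). Each returns a list of dicts, best first, with "score" (0 to 1); they miss things now and then, are a little off and sometimes report something else, mostly with a low value. They report only what shows in the picture. A call takes as long as a camera call.
- models.silhouettes(camera, query): "region" (384x512 bool, what is visible of it) and "box" ([centre column, centre row, width, height] in pixels, round what is visible of it).
- models.place_of(camera, query): "position" ([row, column] in pixels: a listed point, or the origin of a listed thing).
The state is a dict: "t": time; "q": joint angles; "joint_vel": joint speeds; "joint_torque": joint torques, N m; "eef_pos": TCP position; "tool_rot": TCP orientation; "contact_force": force on the tool from outside, world axes, zero at the start; "torque": the same for the moment, N m; "gripper_width": opening from 0.0 (shut) to 1.0 (fully open).
Only numpy, scipy, OpenCV 4.12 (cv2) and the standard library are available. Lean on these libraries where they do the work, as an engineer would, in place of code of your own. Each camera call takes 0.05 s, during which the arm holds its last target.

TASK

Push the loose carrier board along its channel and under the low bridge of the jig until its steel tongue is fully home between the two ears of the fork. Then take the longer of the two pins out of the wooden rack, pass it down through both ears and the eye of the tongue until its collar rests on the upper ear, and let go. Leave the shorter pin, the jar, the mallet and the try-square where they are.

Things in the scene. Friction and masses are not known exactly. Their poses are not given: they have to be found in the camera images.
- jig: jig screwed to the bench. Origin on the bench, mid-channel; +y = push direction, x across. Plywood base 140 x 360 mm, y = -230 to +130 mm, top 18 mm above the bench. On it two wooden rails, 12 mm high, 14 mm wide, y = -230 to +125 mm, leave a channel 83 mm wide about x = 0, open at the rear (-y). A steel fork stands at its +y end, a low bridge crosses it before that
- fork (a point): axis of the fork's holes at the upper ear's top face, 160 mm along the jig's +y, 48 mm above the bench; axes as the jig. Two level ears 44 (x) x 50 x 8 mm, tops at 48 and 28 mm, a 13 mm vertical hole in each (2 mm chamfer), bare bench below. The 12 mm gap opens to -y; a web 25 mm past the axis stops the tongue's end with the eye on the axis
- carrier: loose carrier board in the channel on the jig's base, 0.3-0.65 kg. Origin mid-underside, axes as the jig. Plywood 80 (x) x 200 (y) x 18 mm; on it, flush at the rear, a fixed dark wood blank 60 x 190 x 18 mm; its top, 54 mm above the bench, clears the bridge by 4 mm. A steel tongue 40 mm wide, 8 mm thick (underside 12 mm above the board's) sticks out 60 mm in front (+y)
- eye (a point): centre of the 14 mm vertical eye in the carrier's tongue, at the tongue's top face: 135 mm along the carrier's +y, 25 mm behind the tongue's end. At the start it is 80 to 130 mm short of the fork
- rear (a point): middle of the carrier's rear face (faces -y, 36 mm high), 100 mm behind its origin, at half its height (36 mm above the bench)
- long_pin: longer pin, upright in one of the rack's holes, 0.08 kg. Origin at its tip, z up along it. Steel shank 10 mm thick, 42 mm long, its last 7 mm tapering to 6 mm; then a collar 22 mm across, 4 mm thick; then a round wooden handle 22 mm across, 46 to 86 mm above the tip. In the rack its tip is 6 mm and its top 92 mm above the bench; 12 mm of bare shank show above the rack
- long_pin_collar (a point): underside of the long pin's collar on its axis, 42 mm above its tip; this comes to rest on the fork's upper ear
- short_pin: shorter pin, not wanted, in the rack's other hole: same handle, collar and thickness but the shank is only 22 mm long, so its collar sits on the rack and its handle's top is 80 mm above the bench. Origin at its tip, z up
- rack: wooden pin rack fixed to the bench, 50 (x) x 130 (y) x 36 mm, origin under its middle. Two blind holes 11.4 mm wide, 30 mm deep, at y = -37.5 and +37.5 mm; either may hold the long pin
- jar: amber glass jar with a brass cap, 60 mm across, 75 mm high, origin under its middle; leave alone
- mallet: mallet, 260 mm long, lying on the bench beyond the jig; origin at its middle; leave alone
- square: try-square lying on the bench: dark wood stock 20 x 110 x 16 mm and a steel blade 150 x 30 mm along +x; origin under the stock; leave alone
- bridge (a point): middle of the top of the aluminium bridge, 70 mm above the bench, 60 mm along the jig's +y. Underside 58 mm above the bench; 60 mm long in y, 137 mm wide over its posts

How it is judged:
On the way:
1. the carrier has been pushed home: the eye of its tongue is within 5 mm of the fork's hole axis, the carrier flat, the long pin not yet in (horizontal distance between eye and fork below 0.005 m and angle between carrier's own z axis and vertical below 0.05 rad and horizontal distance between long_pin and fork above 0.03 m), for 0.2 s.
At the end, for the whole second after the job is handed in: The carrier lies flat with its eye within 5 mm of the fork's hole axis; the long pin stands upright (within 0.12 rad) through both ears and the eye, tip and collar within 5 mm of the hole axis and the collar within 3 mm of the upper ear's top; both are at rest and released (horizontal distance between each of eye, long_pin, long_pin_collar and fork below 0.005 m and angle between carrier's own z axis and vertical below 0.05 rad and angle between long_pin's own z axis and vertical below 0.12 rad and z of long_pin_collar in the frame of fork between -0.003 and 0.003 m and linear speed of each of long_pin, carrier below 0.02 m/s); the robot touches nothing.
It fails at once if the short pin is moved more than 30 mm (distance of short_pin from where it was at the start of the episode above 0.03 m).
It fails at once if the jar, mallet or try-square is moved more than 40 mm (distance of any of jar, mallet, square from where it was at the start of the episode above 0.04 m).
It also fails if it takes over 64 s, if anything falls off the work surface, if the arm or the gripper's body presses on something with over 40 N, if the wrist force passes 120 N, or if a joint passes its speed limit or range.

## Working session

There is one attempt and no reset: what is moved stays moved. The work goes in short steps, Python scripts to look and compute and a tool call to move; the robot and the scene stay as the last step left them, time stands still between calls to the robot, and variables do not carry over. Pictures are saved under pics/ and viewed, and the job is handed in when it is done.

Besides the shell and the picture viewer there is one more tool, called after ">>>" by a JSON object that holds its "api" and its "payload". move_arm: Moves the arm, as the interface text tells. Its arguments: {"type":"object","properties":{"steps":{"type":"array"},"newtons":{"type":"number"}},"required":["steps"]}

```bash
mkdir -p pics; ls; python3 - <<'E'
from station import status,cams,models
import cv2,numpy as np
print(status.get_obs())
for c in("scene","top"):
    r=cams.read_camera(c); cv2.imwrite(f"pics/{c}0.png",r["pixels"][:,:,::-1]); print(c,r["mtx"].round(1).tolist(),r["T"].round(4).tolist())
    for n in["jig","fork","carrier","eye","rear","long_pin","long_pin_collar","short_pin","rack","jar","mallet","square","bridge"]:
        print(n,[(np.round(d["position"],1).tolist(),round(d["score"],2)) for d in models.place_of(c,n)][:3])
E
```

```text
pics
{'t': 0.0, 'q': array([-1.37205402,  0.4778154 ,  0.0223733 ,  1.55644757, -0.01150523,
        1.10929816, -0.08310371]), 'joint_vel': array([-0.00255985, -0.00019658,  0.00098407,  0.00095916,  0.00012465,
       -0.0013174 , -0.00114945]), 'joint_torque': array([-6.05733239e-04, -5.96450937e+01,  1.60791378e+00, -2.81195766e+01,
        1.25394834e-02,  9.42793937e-03, -3.56890155e-05]), 'eef_pos': array([0.20374835, 0.64294397, 0.25531771]), 'tool_rot': array([-6.69658098e-05,  1.52826947e-01,  9.88252538e-01, -9.17480749e-04]), 'contact_force': array([-0.45782053, -0.14060121, -0.31439053]), 'torque': array([-0.02726985, -0.02801516, -0.03778099]), 'gripper_width': 0.9978600722085923}
scene [[467.1, 0.0, 254.0], [0.0, 467.1, 191.3], [0.0, 0.0, 1.0]] [[0.1878, 0.8346, -0.5179, 1.102], [0.9821, -0.1527, 0.1099, -0.0379], [0.0127, -0.5292, -0.8484, 0.9202], [0.0, 0.0, 0.0, 1.0]]
jig [([220.9, 187.4], 0.86)]
fork [([193.1, 261.3], 0.9), ([182.3, 367.4], 0.17)]
carrier [([219.2, 162.4], 0.76)]
eye [([202.5, 219.0], 0.97)]
rear [([228.4, 112.9], 0.95)]
long_pin [([182.0, 385.0], 
[... 266 characters left out ...]
[443.3, 0.0, 252.4], [0.0, 443.3, 195.0], [0.0, 0.0, 1.0]] [[-0.0064, -0.996, 0.0896, 0.46], [-0.9998, 0.0047, -0.0192, 0.0718], [0.0187, -0.0897, -0.9958, 1.1577], [0.0, 0.0, 0.0, 1.0]]
jig [([186.9, 300.6], 0.73), ([185.5, 320.8], 0.53)]
fork [([189.6, 240.1], 0.73)]
carrier [([186.5, 319.7], 0.67), ([177.9, 361.4], 0.43)]
eye [([186.8, 272.8], 0.56), ([195.3, 119.0], 0.16)]
rear [([180.6, 364.4], 0.75)]
long_pin []
long_pin_collar [([192.5, 115.3], 0.56)]
short_pin [([200.7, 150.3], 0.64)]
rack [([196.3, 135.3], 0.78)]
jar [([127.5, 212.7], 0.66), ([189.2, 273.1], 0.33)]
mallet [([116.1, 305.5], 0.97)]
square [([260.6, 238.9], 0.83), ([181.6, 365.2], 0.63)]
bridge [([189.0, 280.4], 0.71)]
```

View pics/scene0.png

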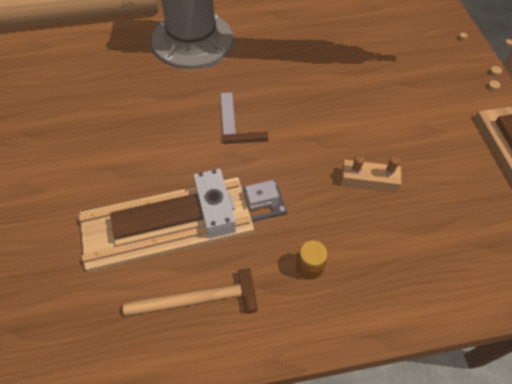

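View pics/top0.png

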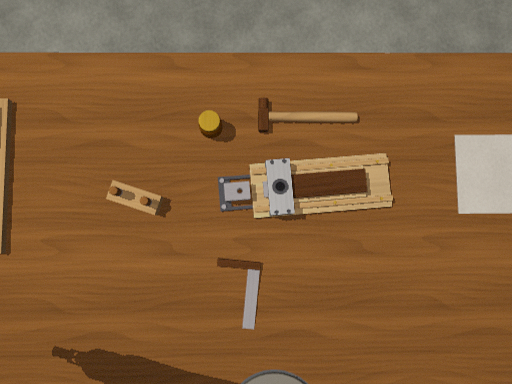

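```bash
cat > h.py <<'E'
import numpy as np
from station import status,cams,models
def ray(r,row,col):
    d=np.linalg.inv(r["mtx"])@[col,row,1]; return r["T"][:3,3],r["T"][:3,:3]@d
def onz(r,rc,z):
    o,d=ray(r,*rc); return o+d*(z-o[2])/d[2]
def proj(r,p):
    c=np.linalg.inv(r["T"])@[*p,1]; u=r["mtx"]@c[:3]; return u[:2]/u[2]
E
python3 - <<'E'
from h import *
H=dict(jig=0,fork=.048,carrier=.018,eye=.038,rear=.036,long_pin=.006,long_pin_collar=.048,short_pin=.014,rack=0,jar=0,mallet=0.015,square=0,bridge=.07)
for c in("scene","top"):
    r=cams.read_camera(c)
    for n,z in H.items():
        print(c,n,[(onz(r,d["position"],z).round(4).tolist(),round(d["score"],2)) for d in models.place_of(c,n)][:2])
E
```

```text
scene jig [([0.5854, -0.0837, 0.0], 0.74)]
scene fork [([0.5751, 0.0917, 0.048], 0.94)]
scene carrier [([0.5859, -0.1309, 0.018], 0.82), ([0.7729, -0.0897, 0.018], 0.68)]
scene eye [([0.6044, -0.0771, 0.038], 0.74), ([0.578, -0.0027, 0.038], 0.57)]
scene rear [([0.597, -0.2364, 0.036], 0.74), ([0.7838, -0.0851, 0.036], 0.26)]
scene long_pin [([0.5747, 0.3922, 0.006], 0.6)]
scene long_pin_collar [([0.5758, 0.397, 0.048], 0.51)]
scene short_pin [([0.5496, 0.3225, 0.014], 0.7)]
scene rack [([0.5577, 0.3542, 0.0], 0.82), ([0.3889, 0.092, -0.0], 0.21)]
scene jar []
scene mallet [([0.7793, -0.0914, 0.015], 0.77), ([0.5529, 0.3239, 0.015], 0.64)]
scene square [([0.4014, 0.0872, 0.0], 0.63), ([0.5553, -0.0021, 0.0], 0.5)]
scene bridge [([0.5732, -0.0086, 0.07], 0.7)]
top jig [([0.5851, -0.0724, 0.0], 0.74), ([0.5723, 0.0829, 0.0], 0.16)]
top fork [([0.5783, 0.0859, 0.048], 0.74)]
top carrier [([0.5863, -0.1264, 0.018], 0.98), ([0.5748, 0.3876, 0.018], 0.63)]
top eye [([0.5813, -0.0027, 0.038], 0.93), ([0.5749, 0.3912, 0.038], 0.5)]
top rear [([0.5885, -0.2329, 0.036], 0.64), ([0.5689, 0.3795, 0.036], 0.33)]
top long_pin [([0.581, 0.3929, 0.006], 0.47), ([0.5862, -0.0205, 0.006], 0.34)]
top long_pin_collar [([0.7577, -0.079, 0.048], 0.57), ([0.5653, 0.3904, 0.048], 0.51)]
top short_pin [([0.5444, 0.319, 0.014], 0.48)]
top rack [([0.5638, 0.3488, 0.0], 0.95)]
top jar [([0.7525, 0.1513, 0.0], 0.64)]
top mallet [([0.7674, -0.0964, 0.015], 0.68)]
top square [([0.4005, 0.089, 0.0], 0.67), ([0.5835, -0.0039, 0.0], 0.29)]
top bridge [([0.576, -0.0126, 0.07], 0.94)]
```

```bash
python3 - <<'E'
from h import *
import cv2
s=cams.read_camera("scene")["pixels"][:,:,::-1]; t=cams.read_camera("top")["pixels"][:,:,::-1]
z=lambda im,r,c,h,w,k:cv2.resize(im[r:r+h,c:c+w],None,fx=k,fy=k,interpolation=cv2.INTER_CUBIC)
a=np.vstack([z(s,150,330,60,80,5),z(t,170,95,60,80,5)]); b=np.vstack([z(s,165,230,60,80,5),z(t,165,210,60,80,5)])
cv2.imwrite("pics/z1.png",np.hstack([a,b]))
E
```

```text
(no output)
```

View pics/z1.png

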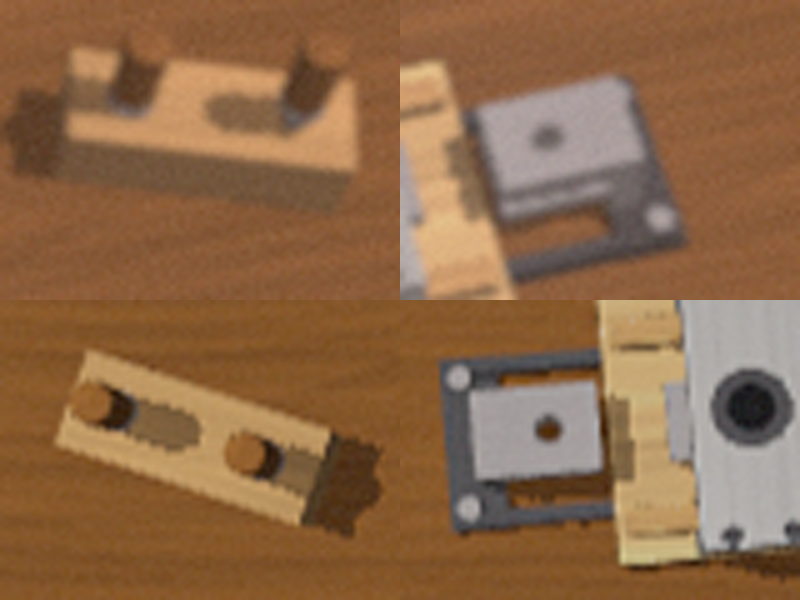

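```bash
python3 - <<'E'
from h import *
import cv2
S=cams.read_camera("scene");T=cams.read_camera("top")
print("fork",onz(S,(192.0,259.0),.048),onz(T,(190.4,239.0),.048))
s=S["pixels"][:,:,::-1]; t=T["pixels"][:,:,::-1]
z=lambda im,r,c,h,w,k:cv2.resize(im[r:r+h,c:c+w],None,fx=k,fy=k,interpolation=cv2.INTER_CUBIC)
cv2.imwrite("pics/z2.png",np.hstack([z(s,150,340,50,66,12),])[:600,:800])
cv2.imwrite("pics/z3.png",z(t,178,102,40,66,12))
for n in("long_pin","short_pin"):
  for c in("scene","top"):
    print(n,c,[(np.round(d["box"],1).tolist(),round(d["score"],2)) for d in models.silhouettes(c,n)][:3])
# predictions
for nm,p in(("A",(.575,.392)),("B",(.547,.321))):
  for zt in(.092,.080): print(nm,zt,proj(S,(*p,zt)).round(1),proj(T,(*p,zt)).round(1))
E
```

```text
fork [0.57319839 0.08560976 0.048     ] [0.57170882 0.08393888 0.048     ]
long_pin scene [([394.5, 164.3, 12.8, 19.4], 0.44)]
long_pin top [([116.2, 189.3, 10.8, 11.4], 0.67)]
short_pin scene [([358.1, 163.7, 14.1, 15.3], 0.44)]
short_pin top [([144.8, 201.9, 12.4, 7.6], 0.43), ([314.6, 182.7, 101.7, 35.0], 0.3), ([306.4, 188.3, 175.1, 63.0], 0.18)]
A 0.092 [396.9 160.7] [110.6 187.8]
A 0.08 [395.4 163.9] [112.  188.3]
B 0.092 [361.9 155.2] [140.  199.3]
B 0.08 [360.8 158.4] [141.2 199.6]
```

View pics/z2.png

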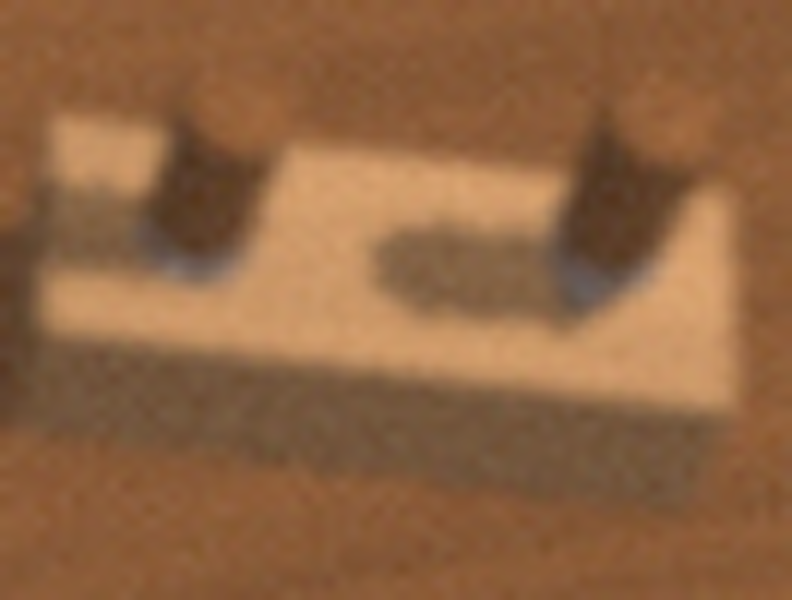

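View pics/z3.png

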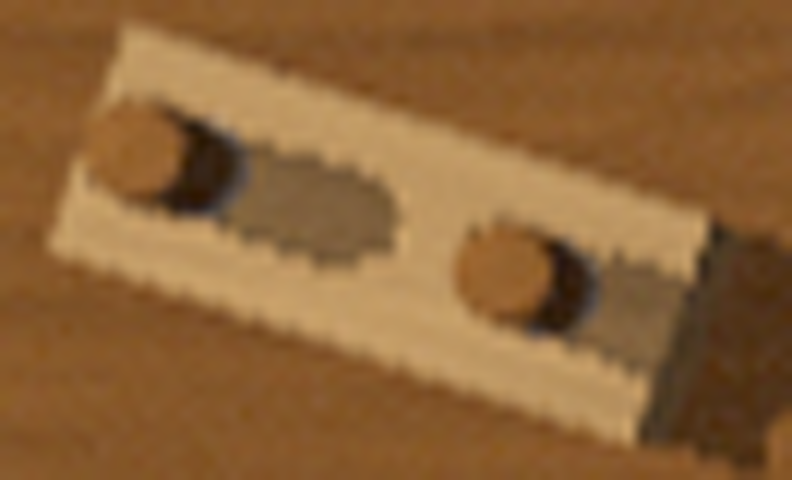

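```bash
python3 - <<'E'
from h import *
import cv2
S=cams.read_camera("scene");T=cams.read_camera("top")
for n,cs,ct,z in(("A",(159.1,395.0),(190.0,112.8),.092),("B",(158.5,359.4),(200.5,143.6),.080)):
    for zz in (.080,.092): print(n,zz,onz(S,cs,zz).round(4),onz(T,ct,zz).round(4))
# ortho: x axis world y -0.30..0.12, rows world x 0.68..0.48; 2px/mm -> 1.9
def ortho(R,z,x0,x1,y0,y1,k):
    ys,xs=np.meshgrid(np.arange(y0,y1,1/k),np.arange(x0,x1,1/k))
    P=np.stack([xs,ys,np.full_like(xs,z),np.ones_like(xs)],-1)@np.linalg.inv(R["T"]).T
    u=P[...,:3]@R["mtx"].T; u=u[...,:2]/u[...,2:]
    return cv2.remap(R["pixels"][:,:,::-1].copy(),u[...,0].astype(np.float32),u[...,1].astype(np.float32),cv2.INTER_CUBIC)
k=1800
im=[ortho(R,.030,.49,.66,-.30,.14,k) for R in(S,T)]
cv2.imwrite("pics/o1.png",np.vstack(im)[:600,:800]); print(im[0].shape)
E
```

```text
A 0.08 [0.5625 0.3956 0.08  ] [0.5709 0.3901 0.08  ]
A 0.092 [0.5702 0.3895 0.092 ] [0.5696 0.3865 0.092 ]
B 0.08 [0.5467 0.3179 0.08  ] [0.5449 0.3152 0.08  ]
B 0.092 [0.5546 0.3128 0.092 ] [0.544  0.3125 0.092 ]
(307, 792, 3)
```

View pics/o1.png

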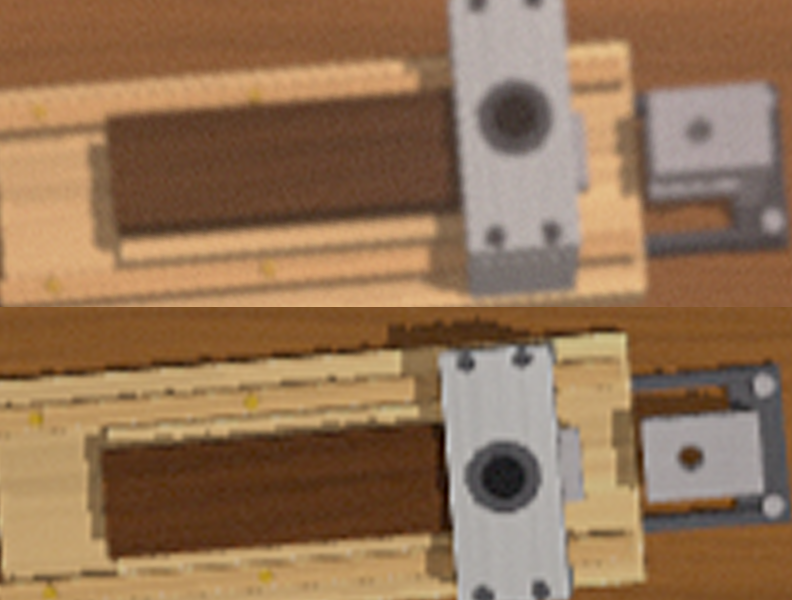

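>>> {"api": "move_arm", "payload": {"steps": [-1, 3, -3.4, 0, 0, 0, -8.5, -1, 3, -3.4, 0, 0, 0, -8.5, -1, 3, -3.4, 0, 0, 0, -8.5, -1, 3, -3.4, 0, 0, 0, -8.5, -1, 3, -3.4, 0, 0, 0, -8.5, -1, 3, -3.4, 0, 0, 0, -8.5, -1, 3, -3.4, 0, 0, 0, -8.5, -1, 3, -3.4, 0, 0, 0, -8.5], "newtons": 40}}

```text
t: 4.1
eef_pos: [0.4449, 0.3701, 0.2567]
tool_rot: [-0.0, 0.681, 0.732, 0.0]
contact_force: [-0.1, 0.8, 0.5]
gripper_width: -0.001
```

>>> {"api": "move_arm", "payload": {"steps": [-1, 1.9, -4.5, 0, 0, 0, 0, -1, 1.9, -4.5, 0, 0, 0, 0, -1, 1.9, -4.5, 0, 0, 0, 0, -1, 1.9, -4.5, 0, 0, 0, 0, -1, 1.9, -4.5, 0, 0, 0, 0, -1, 1.9, -4.5, 0, 0, 0, 0, -1, 1.9, -4.5, 0, 0, 0, 0, -1, 1.9, -4.5, 0, 0, 0, 0]}}

```text
t: 4.9
eef_pos: [0.5965, 0.0098, 0.2566]
tool_rot: [0.0, 0.679, 0.734, 0.0]
contact_force: [0.9, 0.7, -0.2]
gripper_width: 0.0
```

>>> {"api": "move_arm", "payload": {"steps": [-1, 0, -4.5, -2, 0, 0, 0, -1, 0, -4.5, -2, 0, 0, 0, -1, 0, -4.5, -2, 0, 0, 0, -1, 0, -4.5, -2, 0, 0, 0, -1, 0, -4.5, -2, 0, 0, 0, -1, 0, -4.5, -2, 0, 0, 0, -1, 0, -1.5, 0, 0, 0, 0, -1, 0, 0, 0, 0, 0, 0]}}

```text
t: 5.7
eef_pos: [0.5947, -0.2771, 0.1361]
tool_rot: [0.0, 0.681, 0.732, -0.001]
contact_force: [0.6, 0.7, 0.2]
gripper_width: 0.003
```

```bash
python3 - <<'E'
from h import *
import cv2
o=status.get_obs();print(o["eef_pos"],o["q"].round(2),o["contact_force"],o["torque"])
a=[cams.read_camera(c)["pixels"][100:300,50:450,::-1] for c in("scene","top")]
cv2.imwrite("pics/p1.png",cv2.resize(np.vstack(a),None,fx=1.5,fy=1.5))
E
```

```text
[ 0.59465145 -0.27710976  0.13607584] [ 0.01  0.62  0.48  1.73 -0.35  0.88  0.7 ] [0.57524034 0.70832468 0.16696577] [ 0.03990871 -0.04016723  0.03917464]
```

View pics/p1.png

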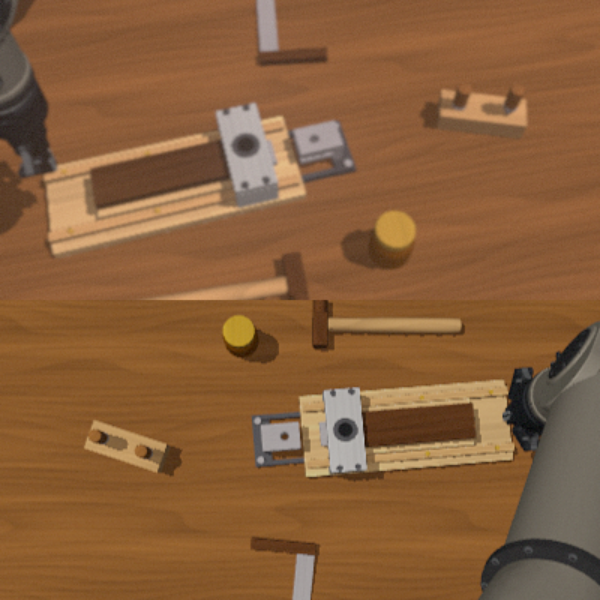

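>>> {"api": "move_arm", "payload": {"steps": [-1, 0.5, 0, -2, 0, 0, 0, -1, 0, 0, -2, 0, 0, 0, -1, 0, 0, -2, 0, 0, 0, -1, 0, 0, -1.5, 0, 0, 0, -1, 0, 0, -0.8, 0, 0, 0, -1, 0, 0, 0, 0, 0, 0]}}

```text
t: 6.4
eef_pos: [0.6008, -0.2721, 0.0526]
tool_rot: [-0.001, 0.679, 0.734, -0.0]
contact_force: [-0.4, 0.2, -0.9]
gripper_width: 0.003
```

```bash
python3 - <<'E'
from h import *
import cv2
o=status.get_obs();print(o["eef_pos"],o["contact_force"])
a=[cams.read_camera("scene")["pixels"][130:280,50:250,::-1]]
cv2.imwrite("pics/p2.png",cv2.resize(np.vstack(a),None,fx=3,fy=3))
E
```

```text
[ 0.60082279 -0.27208972  0.05262565] [-0.37732716  0.16354559 -0.88111802]
```

View pics/p2.png

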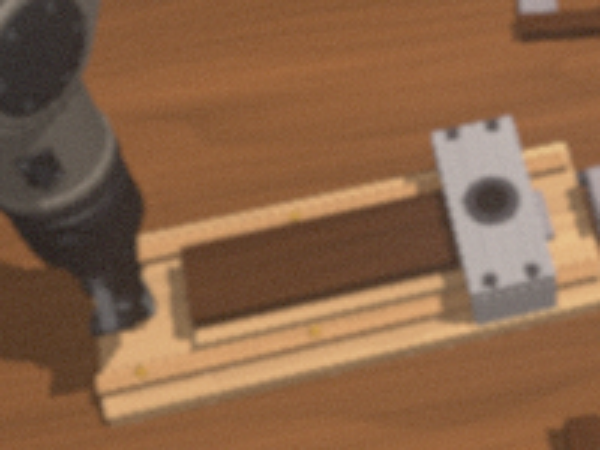

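>>> {"api": "move_arm", "payload": {"steps": [-1, -0.15, 1.5, 0, 0, 0, 0, -1, -0.1, 1, 0, 0, 0, 0, -1, -0.1, 1, 0, 0, 0, 0, -1, -0.1, 1.5, 0, 0, 0, 0, -1, -0.1, 1.5, 0, 0, 0, 0, -1, -0.1, 1.5, 0, 0, 0, 0, -1, -0.1, 1, 0, 0, 0, 0, -1, 0, 0, 0, 0, 0, 0]}}

```text
t: 7.25
eef_pos: [0.5936, -0.1808, 0.0535]
tool_rot: [-0.0, 0.678, 0.735, 0.001]
contact_force: [-0.7, 0.1, -0.8]
gripper_width: 0.002
```

>>> {"api": "move_arm", "payload": {"steps": [-1, -0.05, 0.5, 0, 0, 0, 0, -1, -0.05, 0.5, 0, 0, 0, 0, -1, 0, 0.3, 0, 0, 0, 0, -1, 0, 0.3, 0, 0, 0, 0, -1, 0, 0.2, 0, 0, 0, 0, -1, 0, 0, 0, 0, 0, 0]}}

```text
t: 7.85
eef_pos: [0.5924, -0.1655, 0.0534]
tool_rot: [0.0, 0.679, 0.734, 0.0]
contact_force: [0.2, -4.4, 1.8]
gripper_width: 0.006
```

```bash
python3 - <<'E'
from h import *
import cv2
o=status.get_obs();print(o["eef_pos"],o["contact_force"])
a=[cams.read_camera("scene")["pixels"][130:280,100:300,::-1]]
cv2.imwrite("pics/p3.png",cv2.resize(np.vstack(a),None,fx=3,fy=3))
E
```

```text
[ 0.59239537 -0.16549196  0.05338749] [ 0.21346414 -4.44182227  1.78909474]
```

View pics/p3.png

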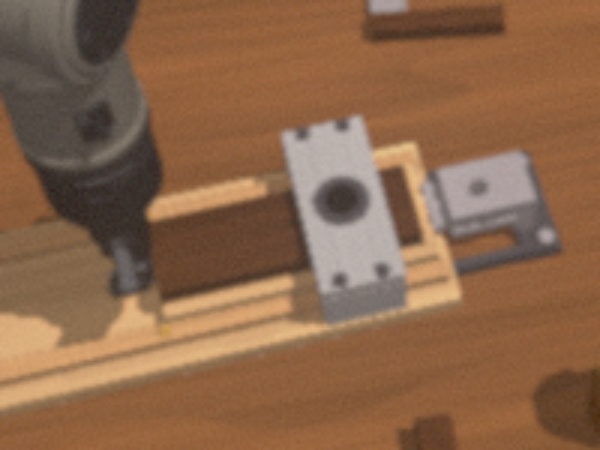

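>>> {"api": "move_arm", "payload": {"steps": [-1, 0, 0.2, 0, 0, 0, 0, -1, 0, 0.2, 0, 0, 0, 0, -1, 0, 0, 0, 0, 0, 0]}}

```text
t: 8.2
eef_pos: [0.5923, -0.1622, 0.0534]
tool_rot: [0.0, 0.679, 0.734, -0.0]
contact_force: [0.4, -5.5, 2.8]
gripper_width: 0.001
```

>>> {"api": "move_arm", "payload": {"steps": [-1, 0, 0.2, 0, 0, 0, 0, -1, 0, 0.1, 0, 0, 0, 0, -1, 0, 0, 0, 0, 0, 0]}}

```text
t: 8.5
eef_pos: [0.5922, -0.1621, 0.0535]
tool_rot: [0.002, 0.68, 0.733, -0.001]
contact_force: [1.6, -11.8, -2.2]
gripper_width: 0.002
```

>>> {"api": "move_arm", "payload": {"steps": [-1, 0, 0.2, 0, 0, 0, 0, -1, 0, 0.1, 0, 0, 0, 0, -1, 0, 0, 0, 0, 0, 0, -1, 0, 0, 0, 0, 0, 0]}}

```text
t: 8.9
eef_pos: [0.592, -0.162, 0.0537]
tool_rot: [0.003, 0.681, 0.732, -0.002]
contact_force: [0.6, -18.4, -2.2]
gripper_width: 0.001
```

```bash
python3 - <<'E'
from h import *
import cv2
o=status.get_obs();print(o["eef_pos"],o["contact_force"])
S=cams.read_camera("scene");T=cams.read_camera("top")
z=lambda im,r,c,h,w,k:cv2.resize(im[r:r+h,c:c+w,::-1],None,fx=k,fy=k,interpolation=cv2.INTER_CUBIC)
cv2.imwrite("pics/p4.png",np.vstack([z(S["pixels"],165,230,50,100,6),z(T["pixels"],165,190,50,100,6)]))
for n,zz in(("eye",.038),("rear",.036),("carrier",.018)):
  for c,R in(("scene",S),("top",T)): print(n,c,[onz(R,d["position"],zz).round(4) for d in models.place_of(c,n)][:1])
E
```

```text
[ 0.59204713 -0.162017    0.05366841] [  0.5906219  -18.3526973   -2.21168909]
eye scene [array([0.571 , 0.0849, 0.038 ])]
eye top [array([0.5715, 0.0896, 0.038 ])]
rear scene [array([0.5897, 0.3415, 0.036 ])]
rear top [array([ 0.5927, -0.1526,  0.036 ])]
carrier scene [array([ 0.5782, -0.0532,  0.018 ])]
carrier top [array([ 0.5801, -0.0475,  0.018 ])]
```

View pics/p4.png

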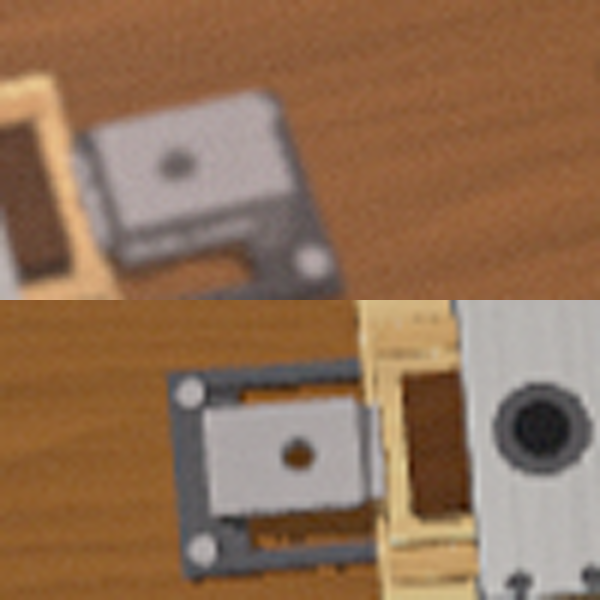

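>>> {"api": "move_arm", "payload": {"steps": [-1, 0, -2, 0, 0, 0, 0, -1, 0, -1.5, 0, 0, 0, 0, -1, 0, 0, 3, 0, 0, 0, -1, 0, 0, 4, 0, 0, 0, -1, 0, 0, 4, 0, 0, 0, -1, 0, 2, 3.5, 0, 0, 0, -1, -0.2, 4.5, 0, 0, 0, 0, -1, -0.2, 4.5, 0, 0, 0, 0]}}

```text
t: 10.1
eef_pos: [0.5886, -0.0791, 0.1995]
tool_rot: [0.0, 0.68, 0.733, 0.001]
contact_force: [-0.3, 0.4, -0.7]
gripper_width: -0.002
```

>>> {"api": "move_arm", "payload": {"steps": [0.1, -0.2, 4.8, 0, 0, 0, 0, 0.1, -0.2, 4.8, 0, 0, 0, 0, 0.1, -0.2, 4.8, 0, 0, 0, 0, 0.1, -0.2, 4.8, 0, 0, 0, 0, 0.1, -0.2, 4.8, 0, 0, 0, 0, 0.1, -0.2, 4.8, 0, 0, 0, 0, 0.1, -0.2, 4.8, 0, 0, 0, 0, 0.1, -0.2, 4.8, 0, 0, 0, 0]}}

```text
t: 10.9
eef_pos: [0.5708, 0.3063, 0.1979]
tool_rot: [-0.001, 0.679, 0.734, -0.001]
contact_force: [0.4, 0.3, 0.0]
gripper_width: 0.55
```

>>> {"api": "move_arm", "payload": {"steps": [0.1, 0, 4.2, -2, 0, 0, 0, 0.1, 0, 4, -2, 0, 0, 0, 0.1, 0, 0, -2, 0, 0, 0, 0.1, 0, 0, 0, 0, 0, 0]}}

```text
t: 11.3
eef_pos: [0.5687, 0.3867, 0.1343]
tool_rot: [-0.001, 0.678, 0.735, -0.004]
contact_force: [0.6, -1.9, 0.1]
gripper_width: 0.55
```

```bash
python3 - <<'E'
from h import *
import cv2
o=status.get_obs();print(o["eef_pos"],o["gripper_width"])
S=cams.read_camera("scene");T=cams.read_camera("top")
z=lambda im,r,c,h,w,k:cv2.resize(im[r:r+h,c:c+w,::-1],None,fx=k,fy=k,interpolation=cv2.INTER_CUBIC)
cv2.imwrite("pics/p5.png",np.vstack([z(S["pixels"],120,340,80,130,5)[:350],z(T["pixels"],160,60,60,130,5)])[:600])
p=o["eef_pos"]
for dz in(-.025,-.06):print(proj(S,p+[0,0,dz]),proj(T,p+[0,0,dz]))
E
```

```text
[0.56873075 0.38669593 0.13428509] 0.5502434322395228
[395.70233794 154.04822296] [110.56273606 189.63535491]
[391.46013859 163.42825203] [114.85976948 191.09525019]
```

View pics/p5.png

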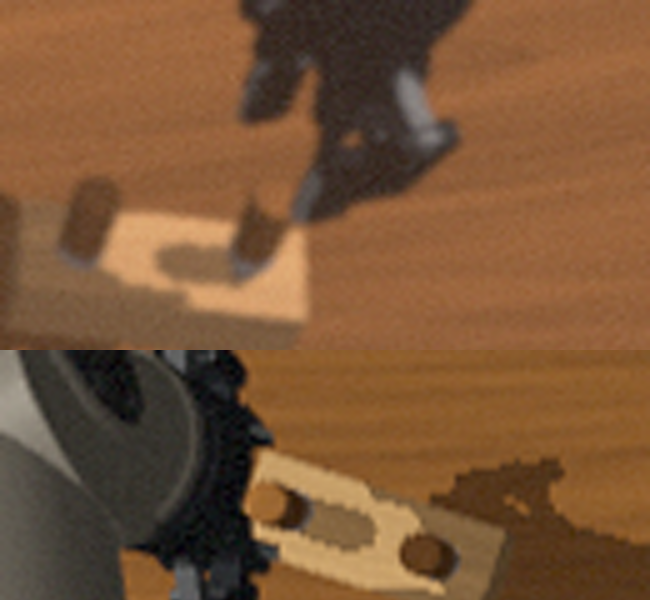

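>>> {"api": "move_arm", "payload": {"steps": [0.1, 0.1, 0.1, -1.5, 0, 0, 0, 0.1, 0, 0, -1.5, 0, 0, 0, 0.1, 0, 0, -1.3, 0, 0, 0, 0.1, 0, 0, -0.9, 0, 0, 0, 0.1, 0, 0, 0, 0, 0, 0]}}

```text
t: 11.9
eef_pos: [0.5723, 0.3857, 0.0843]
tool_rot: [-0.0, 0.679, 0.734, -0.002]
contact_force: [-0.0, 0.5, -0.2]
gripper_width: 0.546
```

```bash
python3 - <<'E'
from h import *
import cv2
o=status.get_obs();print(o["eef_pos"],o["gripper_width"],o["contact_force"])
S=cams.read_camera("scene");T=cams.read_camera("top")
z=lambda im,r,c,h,w,k:cv2.resize(im[r:r+h,c:c+w,::-1],None,fx=k,fy=k,interpolation=cv2.INTER_CUBIC)
cv2.imwrite("pics/p6.png",np.vstack([z(S["pixels"],130,340,60,130,5),z(T["pixels"],160,60,60,130,5)])[:600])
E
```

```text
[0.5723229  0.38573919 0.08426566] 0.5460790789090354 [-0.01434337  0.46308563 -0.23539143]
```

View pics/p6.png

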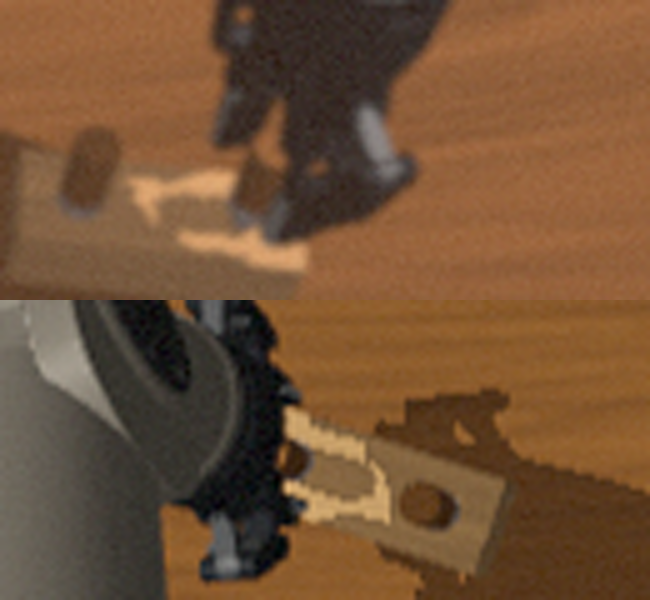

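>>> {"api": "move_arm", "payload": {"steps": [0.1, -0.1, 0.2, -0.2, 0, 0, 0, -1, 0, 0, 0, 0, 0, 0, -1, 0, 0, 0, 0, 0, 0, -1, 0, 0, 0, 0, 0, 0, -1, 0, 0, 0, 0, 0, 0, -1, 0, 0, 0, 0, 0, 0], "newtons": 40}}

```text
t: 12.6
eef_pos: [0.5723, 0.3888, 0.0847]
tool_rot: [-0.0, 0.679, 0.734, 0.0]
contact_force: [-1.9, 0.5, 4.0]
gripper_width: 0.247
```

>>> {"api": "move_arm", "payload": {"steps": [-1, 0, 0, 1, 0, 0, 0, -1, 0, 0, 1.5, 0, 0, 0, -1, 0, 0, 1.5, 0, 0, 0, -1, 0, 0, 2, 0, 0, 0, -1, 0, 0, 2, 0, 0, 0, -1, 0, 0, 0, 0, 0, 0]}}

```text
t: 13.2
eef_pos: [0.5746, 0.3892, 0.1689]
tool_rot: [0.001, 0.68, 0.734, 0.003]
contact_force: [0.2, 0.6, -0.1]
gripper_width: 0.247
```

```bash
python3 - <<'E'
from h import *
import cv2
o=status.get_obs();print(o["eef_pos"],o["gripper_width"],o["contact_force"])
S=cams.read_camera("scene");T=cams.read_camera("top")
z=lambda im,r,c,h,w,k:cv2.resize(im[r:r+h,c:c+w,::-1],None,fx=k,fy=k,interpolation=cv2.INTER_CUBIC)
cv2.imwrite("pics/p7.png",np.vstack([z(S["pixels"],110,340,80,130,5)[:400],z(T["pixels"],170,60,40,130,5)])[:600])
E
```

```text
[0.57459431 0.38916396 0.16893537] 0.24670017442666906 [ 0.21717172  0.57058123 -0.08115217]
```

View pics/p7.png

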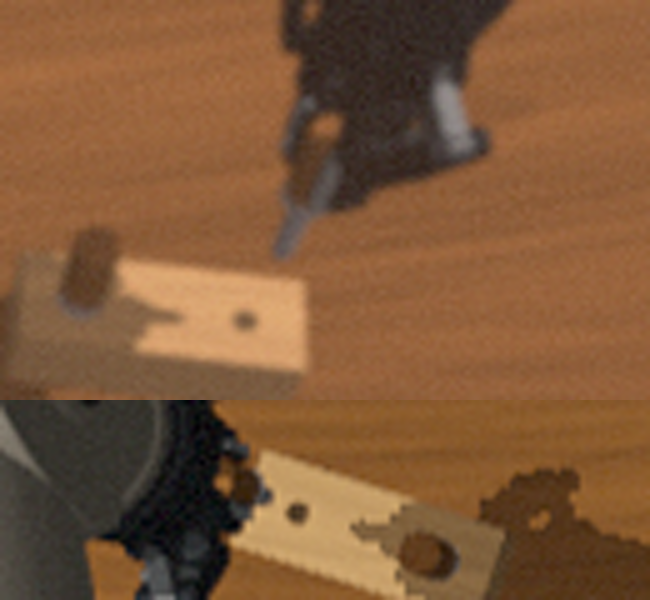

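```bash
python3 - <<'E'
from h import *
S=cams.read_camera("scene");T=cams.read_camera("top")
hs,ht=onz(S,(173.6,388.8),.036),onz(T,(192.0,119.0),.036)
fs,ft=onz(S,(192.0,259.0),.048),onz(T,(190.4,239.1),.048)
print(hs,ht,fs,ft,"shift",fs-hs,ft-ht)
print("tip",onz(S,(160.6,396.2),.090))
# subpixel: dark-blob centroids
for R,(r,c),z in((S,(173.6,388.8),.036),(T,(192.,119.),.036),(S,(192.,259.),.048),(T,(190.4,239.1),.048)):
    r0,c0=int(r)-4,int(c)-4; g=R["pixels"][r0:r0+10,c0:c0+10].sum(2).astype(float)
    w=np.clip(np.median(g)-40-g,0,None); ys,xs=np.mgrid[r0:r0+10,c0:c0+10]
    rc=((w*ys).sum()/w.sum(),(w*xs).sum()/w.sum()); print(np.round(rc,2),onz(R,rc,z).round(4))
E
```

```text
[0.5707782  0.39010576 0.036     ] [0.57022776 0.38736516 0.036     ] [0.57319839 0.08560976 0.048     ] [0.57170768 0.08368749 0.048     ] shift [ 0.0024202 -0.304496   0.012    ] [ 0.00147992 -0.30367767  0.012     ]
tip [0.57325438 0.39169111 0.09      ]
[173.7  388.55] [0.5709 0.3894 0.036 ]
[192.11 118.97] [0.57   0.3874 0.036 ]
[192.07 259.11] [0.5734 0.0858 0.048 ]
[190.4  239.23] [0.5717 0.0834 0.048 ]
```

>>> {"api": "move_arm", "payload": {"steps": [-1, 0, -2, 0, 0, 0, 0, -1, 0, -4, 0, 0, 0, 0, -1, 0, -4.5, 0, 0, 0, 0, -1, 0, -4.5, 0, 0, 0, 0, -1, 0, -4.5, 0, 0, 0, 0, -1, 0, -4.5, 0, 0, 0, 0, -1, 0, -4, 0, 0, 0, 0, -1, 0, -2.4, 0, 0, 0, 0]}}

```text
t: 14.2
eef_pos: [0.5711, 0.0788, 0.1639]
tool_rot: [0.0, 0.681, 0.732, -0.001]
contact_force: [0.4, 0.8, -0.6]
gripper_width: 0.245
```

>>> {"api": "move_arm", "payload": {"steps": [-1, 0, 0, -1, 0, 0, 0, -1, 0, 0, -1, 0, 0, 0, -1, 0, 0, 0, 0, 0, 0, -1, 0, 0, 0, 0, 0, 0]}}

```text
t: 14.6
eef_pos: [0.5718, 0.0857, 0.1435]
tool_rot: [-0.001, 0.679, 0.735, -0.001]
contact_force: [0.6, 0.5, -0.2]
gripper_width: 0.241
```

```bash
python3 - <<'E'
from h import *
import cv2
o=status.get_obs();print(o["eef_pos"],o["gripper_width"],o["contact_force"])
S=cams.read_camera("scene");T=cams.read_camera("top")
z=lambda im,r,c,h,w,k:cv2.resize(im[r:r+h,c:c+w,::-1],None,fx=k,fy=k,interpolation=cv2.INTER_CUBIC)
cv2.imwrite("pics/p8.png",np.vstack([z(S["pixels"],140,210,70,110,5)[:350],z(T["pixels"],165,190,50,110,5)])[:600])
tip=np.array([.574,.0847,o["eef_pos"][2]-.0787]); print(proj(S,tip),proj(T,tip))
E
```

```text
[0.57181526 0.0857322  0.14352084] 0.2414423376102421 [ 0.6015429   0.47874846 -0.15103341]
[258.82821584 188.27568031] [238.61251791 188.80126228]
```

View pics/p8.png

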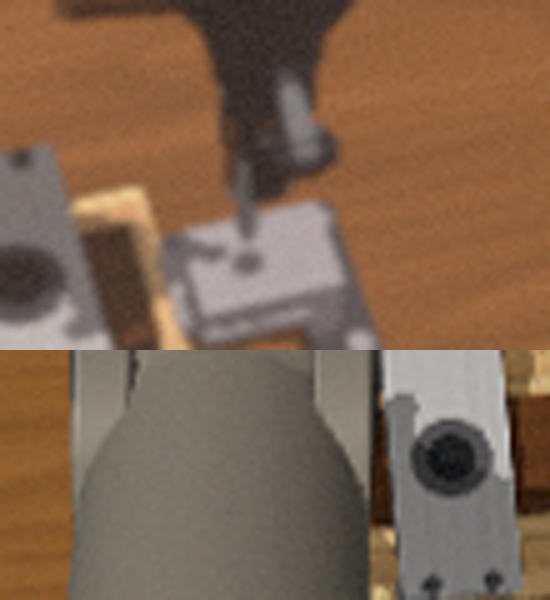

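>>> {"api": "move_arm", "payload": {"steps": [-1, 0.2, -0.1, -0.7, 0, 0, 0, -1, 0, 0, -0.4, 0, 0, 0, -1, 0, 0, 0, 0, 0, 0]}}

```text
t: 15.0
eef_pos: [0.5739, 0.0835, 0.1325]
tool_rot: [-0.0, 0.679, 0.734, -0.001]
contact_force: [-0.6, 0.2, -1.7]
gripper_width: 0.244
```

```bash
python3 - <<'E'
from h import *
import cv2
o=status.get_obs();print(o["eef_pos"],o["gripper_width"],o["contact_force"])
S=cams.read_camera("scene")
cv2.imwrite("pics/p9.png",cv2.resize(S["pixels"][160:210,230:300,::-1],None,fx=10,fy=10,interpolation=cv2.INTER_CUBIC))
for d in((0,0),(.003,0),(0,.003)):
  tip=np.array([.5734+d[0],.0858+d[1],o["eef_pos"][2]-.0787]); print((proj(S,tip)-[230,160]+.5)*10)
E
```

```text
[0.57389595 0.08354183 0.13250939] 0.24381266811967986 [-0.56381842  0.18177761 -1.69030453]
[296.6067814  311.62079192]
[299.26249305 323.06745214]
[310.04754582 309.53019137]
```

View pics/p9.png

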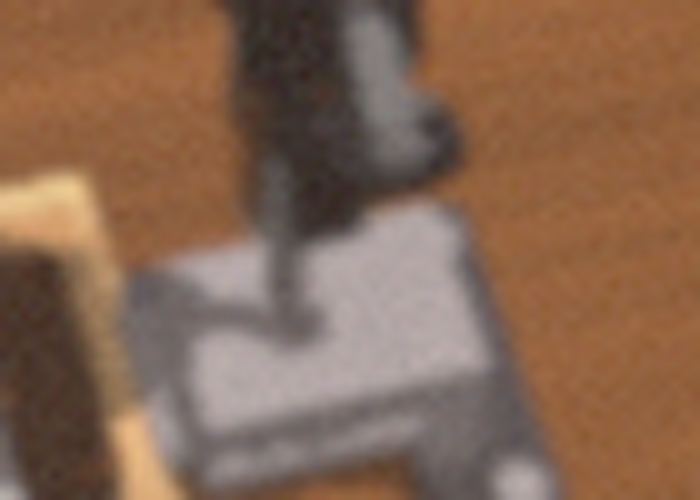

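>>> {"api": "move_arm", "payload": {"steps": [-1, 0, 0.1, -0.5, 0, 0, 0, -1, 0, 0, -0.6, 0, 0, 0, -1, 0, 0, -0.5, 0, 0, 0, -1, 0, 0, 0, 0, 0, 0]}}

```text
t: 15.45
eef_pos: [0.5737, 0.0844, 0.1163]
tool_rot: [-0.0, 0.679, 0.734, -0.001]
contact_force: [0.8, 0.4, -0.9]
gripper_width: 0.241
```

>>> {"api": "move_arm", "payload": {"steps": [-1, 0, 0, -0.5, 0, 0, 0, -1, 0, 0, -0.5, 0, 0, 0, -1, 0, 0, 0, 0, 0, 0]}}

```text
t: 15.75
eef_pos: [0.5739, 0.0845, 0.1065]
tool_rot: [-0.0, 0.679, 0.734, -0.001]
contact_force: [-0.3, 0.0, -0.7]
gripper_width: 0.247
```

Tip is now near the lower ear's top; no contact force so far.

>>> {"api": "move_arm", "payload": {"steps": [-1, 0, 0, -0.5, 0, 0, 0, -1, 0, 0, -0.5, 0, 0, 0, -1, 0, 0, 0, 0, 0, 0]}}

```text
t: 16.05
eef_pos: [0.5738, 0.0845, 0.0965]
tool_rot: [-0.0, 0.679, 0.734, -0.001]
contact_force: [-0.6, -0.1, -0.9]
gripper_width: 0.248
```

>>> {"api": "move_arm", "payload": {"steps": [-1, 0, 0, -0.5, 0, 0, 0, -1, 0, 0, -0.3, 0, 0, 0, -1, 0, 0, 0, 0, 0, 0]}}

```text
t: 16.35
eef_pos: [0.574, 0.0845, 0.0888]
tool_rot: [-0.0, 0.679, 0.734, -0.0]
contact_force: [0.4, 0.2, -0.2]
gripper_width: 0.246
```

>>> {"api": "move_arm", "payload": {"steps": [-1, 0, 0, -0.2, 0, 0, 0, -1, 0, 0, -0.2, 0, 0, 0, -1, 0, 0, -0.1, 0, 0, 0, -1, 0, 0, 0, 0, 0, 0]}}

```text
t: 16.75
eef_pos: [0.5744, 0.0845, 0.0848]
tool_rot: [-0.0, 0.679, 0.734, 0.0]
contact_force: [-1.6, -1.6, 4.9]
gripper_width: 0.248
```

>>> {"api": "move_arm", "payload": {"steps": [-0.3, 0, 0, 0, 0, 0, 0, 0, 0, 0, 0, 0, 0, 0, 0.1, 0, 0, 0, 0, 0, 0, 0.1, 0, 0, 0, 0, 0, 0, 0.1, 0, 0, 0, 0, 0, 0]}}

```text
t: 17.25
eef_pos: [0.5743, 0.0845, 0.0843]
tool_rot: [0.0, 0.679, 0.734, -0.0]
contact_force: [0.4, 0.6, 0.4]
gripper_width: 0.552
```

>>> {"api": "move_arm", "payload": {"steps": [0.1, 0, 0, 2, 0, 0, 0, 0.1, 0, 0, 3, 0, 0, 0, 0.1, 0, 0, 4, 0, 0, 0, 0.1, 0, 3, 4, 0, 0, 0, 0.1, 0, 4.5, 0, 0, 0, 0, 0.1, -1, 4.5, 0, 0, 0, 0, 0.1, -1, 4.5, 0, 0, 0, 0, 0.1, 0, 0, 0, 0, 0, 0]}}

```text
t: 18.05
eef_pos: [0.5516, 0.2585, 0.2138]
tool_rot: [-0.002, 0.675, 0.738, 0.001]
contact_force: [-0.2, -0.1, -0.4]
gripper_width: 0.546
```

```bash
python3 - <<'E'
from h import *
import cv2
o=status.get_obs();print(o["eef_pos"],o["gripper_width"],o["contact_force"])
S=cams.read_camera("scene");T=cams.read_camera("top")
z=lambda im,r,c,h,w,k:cv2.resize(im[r:r+h,c:c+w,::-1],None,fx=k,fy=k,interpolation=cv2.INTER_CUBIC)
cv2.imwrite("pics/p10.png",np.vstack([z(S["pixels"],155,210,55,110,5),z(T["pixels"],160,190,60,110,5)])[:600])
print(onz(S,(0,0),0)[:0])
for n,zz in(("long_pin_collar",.048),("eye",.038),("fork",.048),("short_pin",.014),("jar",0),("mallet",.015),("square",0)):
  for c,R in(("scene",S),("top",T)): print(n,c,[onz(R,d["position"],zz).round(4) for d in models.place_of(c,n)][:1])
for z_ in(.048,.092):
  print((proj(S,(.5734,.0858,z_))-[210,155]+.5)*5,(proj(T,(.5717,.0836,z_))-[190,160]+.5)*5)
E
```

```text
[0.55155051 0.25846422 0.21375894] 0.5458570544255247 [-0.18778329 -0.08564232 -0.44223783]
[]
long_pin_collar scene [array([0.579 , 0.0845, 0.048 ])]
long_pin_collar top [array([0.569, 0.09 , 0.048])]
eye scene [array([0.5737, 0.0796, 0.038 ])]
eye top [array([0.575 , 0.0884, 0.038 ])]
fork scene [array([0.5718, 0.0881, 0.048 ])]
fork top [array([0.577 , 0.0812, 0.048 ])]
short_pin scene [array([0.5469, 0.314 , 0.014 ])]
short_pin top []
jar scene [array([0.7476, 0.1616, 0.    ])]
jar top [array([0.7476, 0.1579, 0.    ])]
mallet scene [array([ 0.7728, -0.0948,  0.015 ])]
mallet top [array([ 0.7676, -0.0898,  0.015 ])]
square scene [array([0.3916, 0.0948, 0.    ])]
square top [array([0.3961, 0.0908, 0.    ])]
[248.01285773 187.81674856] [248.17407232 154.51440525]
[250.28535653 133.01426613] [247.17287001 145.39593032]
```

View pics/p10.png

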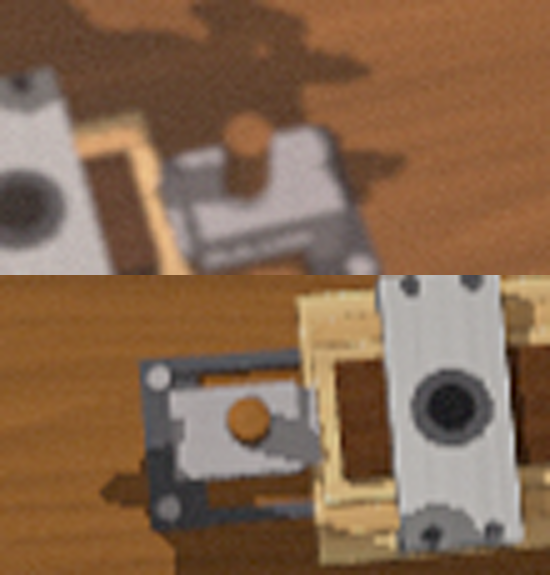

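```bash
python3 -c "
from station import order,status
print(abs(status.get_obs()['joint_vel']).max());print(order.hand_in())"
```

```text
0.0017384590408300279
the job is handed in; nothing more can be done
None
```

I pushed the carrier under the bridge until the tongue hit the fork's web. The long pin now stands through both ears and the eye, released, with its collar on the upper ear. I handed the job in about 18 s into the 64 s; no verdict is reported.

**Carrier:** at the end of the push the tool stopped advancing while the force rose to about 18 N. The stopping point was within 2 mm of the home position I had worked out.

**Pin:** it went down with no noticeable force. The collar touched at a TCP height of 0.0848 m, against 0.0847 m expected. After release, its top appeared within about 2 px (enlarged 5x) of where an upright, seated pin should be in both cameras.

**Things to leave alone:** the tool never touched the short pin, jar, mallet or try-square. The last readings agree with the first to about 10 mm, which is the detector's scatter.

**Disagreements:**
- The networks' last readings for collar, eye and fork scattered by 5 to 10 mm between the two cameras. I relied on the measured hole centres and the contact readings instead.
- The top camera did not detect the short pin at the end. The scene camera placed it about 9 mm from its first reading.

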